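Draw the brown dye bottle from its slanted rack and hold it upright over the drip tray

TASK

Gently draw the brown, cork-stoppered glass bottle out of its slanted well in the wooden rack; it is thin glass, so hold it with a light grip. Bring it upright, cork up, and hold it still over the middle of the white drip tray, with its base at least 5 cm above the tray, so that the level inside can be read and any drip is caught. Finish while still holding it there, and leave everything else on the bench where it is.

Things in the scene. Friction and masses are not known exactly. Their poses are not given: they have to be found in the camera images.
- brown_bottle: Closed dye bottle of thin amber-brown glass, pale label, cork; about 0.18 kg. Origin at the centre of its underside, z along the bottle to the cork. Body 44 mm wide up to 68 mm, shoulder, neck 24 mm wide from 80 to 114 mm (thin lip at the top), cork (fixed) 22 mm wide up to 130 mm. It breaks if the fingers' forces on it, both pads added, pass 50 N; 10 N a pad carries it well.
- neck (a point): Point on the brown bottle's axis, in its neck, 102 mm from the underside; a good place to grip. At the start the bottle stands in any one of the rack's three wells, leaning 35 degrees from vertical with its cork on the robot's side.
- rack: Fixed wooden rack, 290 mm wide along its y axis, -x side roughly to the robot, top edge 95 mm high. Origin on the bench, z up. Three wells at y = -105, 0, +105 mm, 50 mm square and 50 mm deep, their axes leaning 35 degrees from vertical towards the rack's -x: along (-0.574, 0, 0.819). The other wells hold the green bottle and the dauber.
- mid_well (a point): Centre of the middle well's floor, 36 mm above the bench; the other wells' floors lie 105 mm to either side along the rack's y. A bottle stands on the well's floor and leans on its lower (-x) wall, with 6 mm of play in all.
- drip_tray: Fixed round white enamel drip tray with a small blue spot in its middle, 136 mm across the rim, rim 12 mm high, inner floor 6 mm above the bench. Origin at the centre of its underside, on the bench.
- green_bottle: Bystander in another well: bottle of the same shape and size in green glass, black stopper, yellow label. Origin at the centre of its underside, z along the bottle.
- dauber: Bystander in another well: maple dauber standing on its 44 mm wide grey head, handle 18 to 23 mm thick pointing out of the well, 132 mm long in all. Origin at the centre of the head's end, z along the handle.
- polish_tin: Bystander: round red polish tin with brass lid, 78 mm wide, 26 mm high, lying on the bench. Origin under its centre.
- horsehair_brush: Bystander: shine brush, 170 x 55 x 48 mm, dark wooden back up. Origin under its centre, x along its length.
- shoe_horn: Bystander: flat steel shoe horn, about 172 x 30 x 5 mm, lying on the bench. Origin on its underside, x along its length.
- tin_stack: Bystander: stack of three tins as one piece, 73 mm wide, 77 mm high. Origin under its centre.
- water_mug: Bystander: blue mug, 80 mm wide, 80 mm high. Origin under its centre.
There are look-alikes about, which are no part of the job. Leave any pink look-alike of the brown_bottle alone. Of the things that look like the drip_tray, the larger one is meant.

How it is judged:
On the way:
1. the brown bottle is drawn up out of its well (z of brown_bottle in the frame of rack above 0.06 m), for 0.1 s.
At the end, for the whole second after the job is handed in: The gripper still holds the brown bottle, still, upright (cork up, within 10 degrees), its underside within 40 mm sideways of the drip tray's middle and at least 50 mm above it, in the fingers only (angle between brown_bottle's own z axis and vertical below 0.175 rad and horizontal distance between brown_bottle and drip_tray below 0.04 m and z of brown_bottle in the frame of drip_tray above 0.05 m and contact force between the fingers and brown_bottle above 2 N and linear speed of brown_bottle below 0.03 m/s and angular speed of brown_bottle below 0.2 rad/s); the arm keeps its last pose, push and grip.
It fails at once if the brown bottle is squeezed or struck: fingers' contact with it over 50 N (both pads added) (contact force between the fingers and brown_bottle above 50 N).
It fails at once if the bottle is knocked against the rack or the tray harder than 30 N (contact force between brown_bottle and rack above 30 N or contact force between brown_bottle and drip_tray above 30 N).
It fails at once if another thing in the rack or on the bench is moved by more than 20 mm (distance of any of green_bottle, dauber, polish_tin, horsehair_brush, shoe_horn, tin_stack, water_mug from where it was at the start of the episode above 0.02 m).
It also fails if it takes over 48 s, if anything falls off the work surface, if the arm or the gripper's body presses on something with over 40 N, if the wrist force passes 120 N, or if a joint passes its speed limit or range.

ROBOT

A 6-joint arm with a two-finger parallel gripper is mounted at the origin on the work surface. World frame = base frame: x ahead of the robot, y to its left, z up, the work surface at z = 0. Lengths are in m, angles in rad, forces in N, time in s.
With the tool pointing down it reaches from about 0.325 to 0.9 m from the base axis. Payload 6.1 kg.
Tool frame: the origin (TCP) lies between the finger pads; the fingertips stand 19 mm ahead of it and the grasp point (between the pads) is the TCP; z points along the fingers, y is the line along which they close (so a half turn about z gives the same grasp; the last joint's range is limited). The gripper opens to 85 mm and grips with 20 to 120 N. Pads are 22 mm wide; open, the fingers measure 114 mm over their backs; the gripper's body (76 mm by 85 mm) begins 54 mm behind the grasp point. The pads swing forward as they close: fully open they stand 13 mm farther back than shut.
Start: joints at [-1.238, 0.22, 1.526, -0, 1.395, -0.126], TCP at [0.277, -0.56, 0.25] pointing down, gripper open.
Joint ranges: [-2.98, 2.98], [-0.91, 2.08], [0.09, 2.57], [-1.24, 4.39], [0.2, 2.65], [-2.68, 2.68]. Speed limits (rad/s): [2.57, 2.57, 3.01, 3.14, 3.14, 3.14].

INTERFACE

Orientations are given as a rotation vector (axis times angle).
In Python, from bench import arm gives the robot as it stands. The module is installed in compiled form; this text tells all that it offers.
- The arm moves only by the tool carry_out, never from a script. Its argument "steps" is a list of rows, each an object with "linear": the shift along the tool's x, y, z in m, a list of three; "turn": the turn about the tool's z in degrees. In form: [{"linear": [x, y, z], "turn": turn}, ...]. A call has 1 to 20 rows; each row is the pose to reach, as a shift and turn from the pose commanded when the call began, along the tool's axes at that moment; what a row does not reach only later rows make up. A row lasts 1/8 s, in which the tool goes at most 62.5 mm and 10.7 degrees, less where a joint would pass 70% of its speed; a pose out of reach is approached as far as the arm can. A call with a gripper value outside its range is refused whole. "jaw" is the closure, from -1 (fully open) to 1 (shut), set as the call begins (left out, the last holds). The fingers move at their own pace and stop on an object; "newtons" is the grip in N (left out, the last holds). Time passes only in rows, so rows that repeat a pose let the fingers close. It gives the time, the measured TCP pose, the force, the opening and the grip force at its end, in the units of the state.
- arm.get_obs(): the state, without advancing time (a new reading comes with each control period).
- arm.get_image(name): name is "side" or "top" or "wrist"; returns (picture, depth): 480x640x3 uint8, blue, green, red; 480x640 float32, m along the optical axis (not along the pixel's ray), 0 where there is no reading.
- arm.camera_model(name): a dict with "camera_matrix" (3x3 intrinsics, pixels), "rvec" (rotation vector, rad) and "tvec" (3), from world to camera coordinates, as OpenCV has them. Camera axes: x right, y down, z forward; pixel columns grow to the right and rows downward; lengths in m; the calibration is good to about 2 mm. The wrist camera is an equidistant fisheye: a pixel r from the principal point sees the ray r / f radians off the axis. A picture is of the moment at which its call begins: read the wrist's pose just before it. camera_model takes no time and is no camera call; for the wrist camera it gives the pose at the moment of the call.
- arm.hand_in(): hands the job in; it is judged then, once.
The state is a dict: "clock": time; "joint_pos": joint angles; "joint_velocities": joint speeds; "joint_efforts": joint torques, N m; "eef_pos": TCP position; "tcp_rot": TCP orientation; "wrist_force": force on the tool from outside, world axes, zero at the start; "torque": the same for the moment, N m; "grip_width": finger opening in m; "gripper_force": force on a finger pad.
Only numpy, scipy, OpenCV 4.12 (cv2) and the standard library are available. Lean on these libraries where they do the work, as an engineer would, in place of code of your own. Each camera call takes 0.05 s, during which the arm holds its last target. There are 200 camera calls.

## Working session

There is one attempt and no reset: what is moved stays moved. The work goes in short steps, Python scripts to look and compute and a tool call to move; the robot and the scene stay as the last step left them, time stands still between calls to the robot, and variables do not carry over. Pictures are saved under pics/ and viewed, at most 10 in all, crops included, and the job is handed in when it is done.

Besides the shell and the picture viewer there is one more tool, called after "Request:" by a JSON object that holds its "name" and its "arguments". carry_out: Moves the arm, as the interface text tells. Its arguments: {"type":"object","properties":{"steps":{"type":"array"},"jaw":{"type":"number"},"newtons":{"type":"number"}},"required":["steps"]}

```bash
mkdir -p pics; cat > h.py <<'E'
import numpy as np, cv2
from bench import arm
def cam(n):
    m=arm.camera_model(n); K=np.array(m["camera_matrix"]); R=cv2.Rodrigues(np.array(m["rvec"],float))[0]; t=np.array(m["tvec"],float).ravel()
    return K,R,t
def ray(n,px,c=None):
    K,R,t=c or cam(n); u=(px[0]-K[0,2])/K[0,0]; v=(px[1]-K[1,2])/K[1,1]
    if n=="wrist":
        r=np.hypot(u,v); s=np.sin(r)/max(r,1e-9); d=np.array([u*s,v*s,np.cos(r)])
    else: d=np.array([u,v,1.])
    d=R.T@d; return -R.T@t,d/np.linalg.norm(d)
def onz(n,px,z,c=None):
    o,d=ray(n,px,c); return o+d*(z-o[2])/d[2]
def meet(a,b):
    (o1,d1),(o2,d2)=a,b
    A=np.array([d1,-d2]).T; s=np.linalg.lstsq(A,o2-o1,rcond=None)[0]
    p,q=o1+s[0]*d1,o2+s[1]*d2; return (p+q)/2,np.linalg.norm(p-q)
def cloud(n,dep):
    K,R,t=cam(n); v,u=np.mgrid[:480,:640]
    c=np.dstack([(u-K[0,2])/K[0,0]*dep,(v-K[1,2])/K[1,1]*dep,dep])
    return (c-t)@R
E
python3 - <<'E'
from h import *
o=arm.get_obs(); print({k:np.round(v,3) for k,v in o.items()})
for n in("side","top"):
    im,d=arm.get_image(n); cv2.imwrite(f"pics/{n}1.png",im); np.save(f"pics/{n}1.npy",d)
    K,R,t=cam(n); print(n,np.round(-R.T@t,3),np.round(R[2],3),K[0,0])
E
```

```text
{'clock': np.float64(0.0), 'joint_pos': array([-1.238,  0.221,  1.528, -0.   ,  1.395, -0.126]), 'joint_velocities': array([-0.001, -0.001, -0.001,  0.   , -0.002, -0.   ]), 'joint_efforts': array([-2.0000e-03, -4.9691e+01, -3.8939e+01, -0.0000e+00,  1.1000e-02,
        0.0000e+00]), 'eef_pos': array([ 0.277, -0.56 ,  0.249]), 'tcp_rot': array([-3.057, -0.714,  0.   ]), 'wrist_force': array([-0.158, -0.288,  0.343]), 'torque': array([-0.034, -0.036, -0.015]), 'gripper_force': np.float64(0.0), 'grip_width': np.float64(0.085)}
side [-0.171  1.312  0.969] [ 0.406 -0.771 -0.491] 603.3760428483394
top [ 0.432 -0.039  1.157] [ 0.104  0.013 -0.994] 463.39454651368555
```

View pics/side1.png

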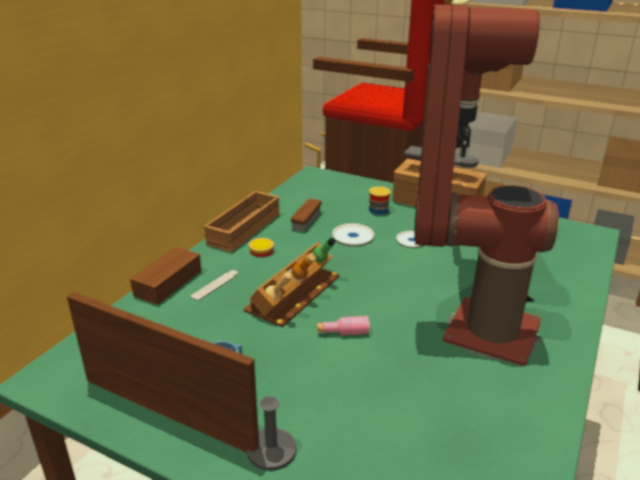

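View pics/top1.png

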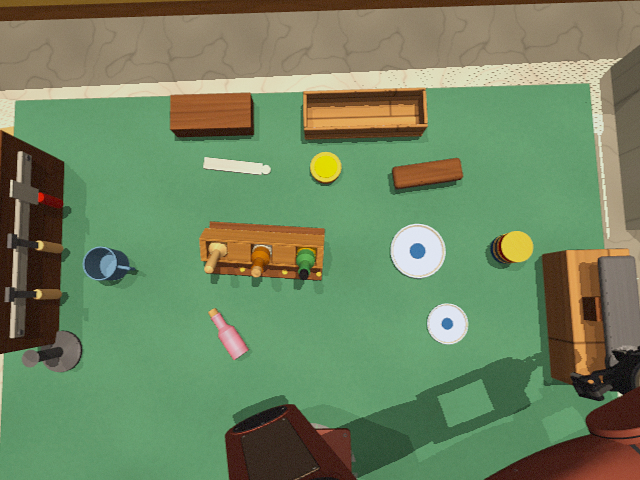

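Top view: the candidates for the brown bottle are the brown/orange bottle in the middle well (261,260), the green bottle (305,262), the pink look-alike lying down (228,333) and the dauber (214,256). I choose (261,260). The trays are large (418,251), which is the one meant, and small (447,324). Next: measure, and check the choice in a close crop.

```bash
python3 - <<'E'
from h import *
T=cv2.imread("pics/top1.png"); S=cv2.imread("pics/side1.png"); dt=np.load("pics/top1.npy"); ds=np.load("pics/side1.npy")
a=cv2.resize(T[215:290,190:340],(800,400),interpolation=cv2.INTER_CUBIC)[:, :]; b=cv2.resize(S[225:325,240:345],None,fx=4,fy=4,interpolation=cv2.INTER_CUBIC)
a=cv2.resize(T[225:290,225:295],(390,400),interpolation=cv2.INTER_CUBIC); cv2.imwrite("pics/crop1.png",np.hstack([a,b[:,:400]]))
P={"top":cloud("top",dt),"side":cloud("side",ds)}
for n,I,roi in(("top",T,(225,290,240,280)),("side",S,(240,300,285,320))):
    h=cv2.cvtColor(I,cv2.COLOR_BGR2HSV); m=np.zeros(h.shape[:2],np.uint8)
    r=roi; m[r[0]:r[1],r[2]:r[3]]=255
    g=cv2.inRange(h,(5,190,120),(16,255,255))&m
    c=max(cv2.findContours(g,0,1)[0],key=cv2.contourArea); M=cv2.moments(c)
    print(n,"amber",cv2.boundingRect(c),M["m10"]/M["m00"],M["m01"]/M["m00"])
    q=P[n][g>0]; print(" 3d med",np.round(np.median(q,0),3), np.round(q[::max(1,len(q)//12)],3).tolist())
# tray: spot and rim
for n,roi in(("top",(215,285,380,455)),("side",(220,250,325,380))):
    I=T if n=="top" else S; h=cv2.cvtColor(I,cv2.COLOR_BGR2HSV); m=np.zeros(h.shape[:2],np.uint8); m[roi[0]:roi[1],roi[2]:roi[3]]=255
    b=cv2.inRange(h,(100,90,40),(130,255,255))&m; w=cv2.inRange(h,(0,0,130),(180,70,255))&m
    ys,xs=np.nonzero(b); c=max(cv2.findContours(w|b,0,1)[0],key=cv2.contourArea); e=cv2.fitEllipse(c)
    print(n,"spot",xs.mean(),ys.mean(),onz(n,(xs.mean(),ys.mean()),.006).round(4),"rim",np.round(e[0],1),np.round(e[1],1),onz(n,e[0],.012).round(4))
    if n=="top": ra=ray(n,(xs.mean(),ys.mean()))
    else: print("2view",meet(ra,ray(n,(xs.mean(),ys.mean()))))
# rack direction: top depth points 0.085<z<0.1 in region
q=P["top"][215:285,195:330].reshape(-1,3); k=q[(q[:,2]>.085)&(q[:,2]<.1)]
x=cv2.minAreaRect(k[:,:2].astype(np.float32)); print("racktop",len(k),x)
E
```

```text
top amber (249, 247, 21, 26) 259.40312876052946 258.6389891696751
 3d med [0.523 0.093 0.085] [[0.599, 0.15, 0.008], [0.57, 0.077, 0.059], [0.562, 0.076, 0.068], [0.55, 0.07, 0.085], [0.538, 0.121, 0.087], [0.53, 0.104, 0.094], [0.525, 0.144, 0.075], [0.513, 0.116, 0.096], [0.512, 0.08, 0.04], [0.504, 0.08, 0.09], [0.498, 0.096, 0.122], [0.496, 0.066, 0.062], [0.472, 0.076, 0.011]]
side amber (291, 256, 23, 19) 300.8642714570858 266.313373253493
 3d med [0.504 0.106 0.094] [[0.529, 0.037, 0.094], [0.53, 0.047, 0.086], [0.487, 0.114, 0.131], [0.483, 0.111, 0.127], [0.476, 0.107, 0.124], [0.508, 0.03, 0.07], [0.479, 0.107, 0.114], [0.504, 0.111, 0.103], [0.505, 0.064, 0.073], [0.497, 0.113, 0.099], [0.503, 0.113, 0.094], [0.511, 0.117, 0.091], [0.503, 0.113, 0.088]]
top spot 417.0989010989011 250.37912087912088 [ 0.5242 -0.2848  0.006 ] rim [417.7 250.4] [53.7 55.4] [ 0.5236 -0.2849  0.012 ]
side spot 352.5 234.5 [ 0.5242 -0.2866  0.006 ] rim [352.8 233.4] [21.4 42.9] [ 0.5223 -0.2842  0.012 ]
2view (array([ 0.52381863, -0.28475196,  0.00701231]), np.float64(0.0006711555960532999))
racktop 1084 ((0.5238221287727356, 0.0957622155547142), (0.2872697710990906, 0.06118646636605263), 85.46806335449219)
```

View pics/crop1.png

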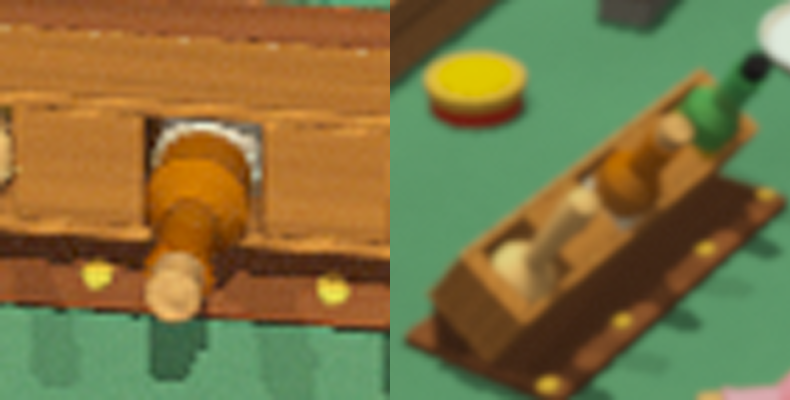

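Crop: it shows the amber bottle with a pale cork in the middle well. The cork end is at top pixel ≈(256,271) and side pixel ≈(311,257). Now I compute the first hop.

```bash
cat >> h.py <<'E'
def togo(target,yaw=None):
    o=arm.get_obs(); R=cv2.Rodrigues(np.array(o["tcp_rot"],float))[0]; p=np.array(o["eef_pos"])
    y=np.degrees(np.arctan2(R[1,0],R[0,0])); print("tcp",p.round(4),"yaw",y.round(2),"tilt",R[2,2].round(4),"go tool mm",((R.T@(np.array(target)-p))*1000).round(1), "turn",None if yaw is None else round(y-yaw,2))
A=np.radians(-4.5); RX=np.array([np.cos(A),np.sin(A),0]); RY=np.array([-np.sin(A),np.cos(A),0]); AX=-.574*RX+np.array([0,0,.819])
E
python3 - <<'E'
from h import *
c,e=meet(ray("top",(256.2,271.3)),ray("side",(311.3,257)));print("cork end",c,e,"exp z .1425")
n=c-AX*.030; print("grip",n); togo([n[0],n[1],.26],-4.5)
E
```

```text
cork end [0.47515157 0.09772393 0.13840369] 0.0022756749048352056 exp z .1425
grip [0.49231849 0.09637287 0.11383369]
tcp [ 0.2766 -0.5599  0.2493] yaw 26.29 tilt -1.0 go tool mm [ 484.  -492.9   -9.7] turn 30.79
```

Request:
{"name": "carry_out", "arguments": {"steps": [{"linear": [0.015, -0.015, -0.001], "turn": 1}, {"linear": [0.045, -0.045, -0.002], "turn": 3}, {"linear": [0.085, -0.085, -0.003], "turn": 5}, {"linear": [0.125, -0.125, -0.004], "turn": 8}, {"linear": [0.165, -0.165, -0.005], "turn": 11}, {"linear": [0.205, -0.205, -0.006], "turn": 13}, {"linear": [0.245, -0.245, -0.007], "turn": 16}, {"linear": [0.285, -0.285, -0.008], "turn": 18}, {"linear": [0.325, -0.325, -0.01], "turn": 21}, {"linear": [0.365, -0.365, -0.01], "turn": 24}, {"linear": [0.4, -0.405, -0.01], "turn": 26}, {"linear": [0.435, -0.44, -0.01], "turn": 28}, {"linear": [0.46, -0.465, -0.01], "turn": 30}, {"linear": [0.476, -0.485, -0.01], "turn": 30.8}, {"linear": [0.484, -0.493, -0.01], "turn": 30.8}, {"linear": [0.484, -0.493, -0.01], "turn": 30.8}], "jaw": -1, "newtons": 20}}

```text
clock: 2.1
eef_pos: [0.4923, 0.0961, 0.26]
tcp_rot: [3.139, -0.122, -0.001]
wrist_force: [-0.5, -0.0, -0.1]
grip_width: 0.0857
gripper_force: 0.0
```

```bash
python3 - <<'E'
from h import *
togo([.4923,.0964,.26],-4.5); K,R,t=cam("wrist"); print(K.round(1).tolist(),(-R.T@t).round(3),R[2].round(3))
im,d=arm.get_image("wrist"); cv2.imwrite("pics/w1.png",im); np.save("pics/w1.npy",d); np.savez("pics/w1c.npz",K=K,R=R,t=t)
E
```

```text
tcp [0.4923 0.0961 0.26  ] yaw -4.44 tilt -1.0 go tool mm [-0.  -0.3 -0. ] turn 0.06
[[371.6, 0.0, 317.4], [0.0, 371.6, 236.4], [0.0, 0.0, 1.0]] [0.569 0.091 0.384] [-0.303  0.024 -0.953]
```

View pics/w1.png

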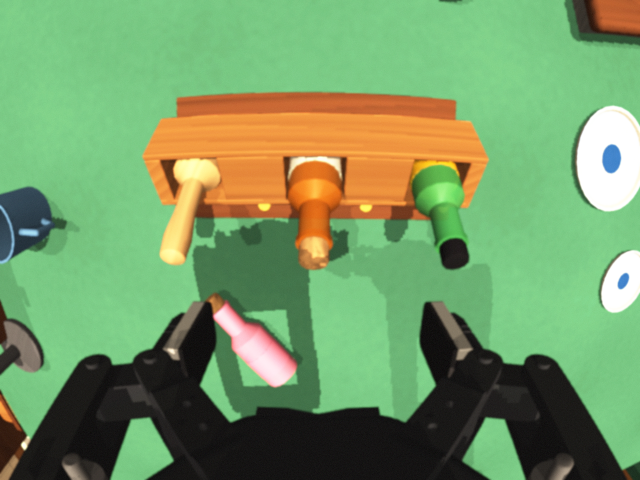

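Wrist view: the brown bottle lies between the dauber (185,215) and the green bottle (440,210), with its neck around (315,230) and cork around (314,252). Next I refine the axis.

```bash
python3 - <<'E'
from h import *
I=cv2.imread("pics/w1.png"); d=np.load("pics/w1.npy"); c=np.load("pics/w1c.npz"); c=(c["K"],c["R"],c["t"])
h=cv2.cvtColor(I,cv2.COLOR_BGR2HSV); o=c[1].T@-c[2]
m=cv2.inRange(h,(3,120,80),(22,255,255)); 
pts=[]
for v in range(180,272,4):
    u=np.arange(285,350)[m[v,285:350]>0]
    if not len(u): print(v,'-');continue
    mid=(u.min()+u.max())/2; px=(mid,v); O,r=ray("wrist",px,c)
    zc=d[v,int(mid)]; P=O+r*zc/(c[1][2]@r); rel=P-np.array([.4923,.0961,0])
    print(v,u.min(),u.max(),h[v,int(mid)].tolist(),"P",P.round(4),"rack x,y",(RX@rel).round(4),(RY@rel).round(4))
c1=cam("top"),cam("side")
wr=ray("wrist",(313.5,259),c)
E
```

```text
180 285 349 [18, 192, 254] P [0.5249 0.0946 0.1034] rack x,y 0.0327 0.0011
184 285 349 [19, 188, 254] P [0.5219 0.0949 0.1037] rack x,y 0.0296 0.0011
188 285 349 [19, 186, 254] P [0.5192 0.0951 0.1059] rack x,y 0.0269 0.0011
192 285 349 [19, 187, 254] P [0.5159 0.0953 0.105 ] rack x,y 0.0236 0.0011
196 285 349 [18, 194, 253] P [0.5133 0.0956 0.1071] rack x,y 0.0209 0.0011
200 285 349 [13, 228, 232] P [0.5102 0.0958 0.1073] rack x,y 0.0179 0.0011
204 285 349 [12, 227, 224] P [0.5079 0.096  0.111 ] rack x,y 0.0156 0.0011
208 285 349 [12, 224, 227] P [0.5055 0.0962 0.1136] rack x,y 0.0131 0.0011
212 285 349 [12, 225, 229] P [0.5035 0.0963 0.1182] rack x,y 0.0112 0.0011
216 285 349 [13, 227, 228] P [0.501  0.0965 0.1201] rack x,y 0.0086 0.0011
220 299 329 [14, 217, 227] P [0.4995 0.0988 0.1252] rack x,y 0.007 0.0032
224 299 329 [14, 218, 227] P [0.4969 0.099  0.1266] rack x,y 0.0044 0.0032
228 298 329 [13, 223, 229] P [0.4951 0.0994 0.1304] rack x,y 0.0025 0.0036
232 298 329 [13, 229, 233] P [0.4935 0.0995 0.1349] rack x,y 0.0009 0.0035
236 297 331 [15, 180, 240] P [0.4906 0.0994 0.1351] rack x,y -0.002 0.0032
240 295 332 [22, 135, 253] P [0.4886 0.0999 0.138 ] rack x,y -0.004 0.0035
244 295 332 [23, 133, 254] P [0.4865 0.1    0.1404] rack x,y -0.0061 0.0035
248 297 331 [24, 126, 254] P [0.4852 0.0998 0.1449] rack x,y -0.0074 0.0031
252 299 328 [23, 133, 254] P [0.4826 0.1003 0.1459] rack x,y -0.01 0.0034
256 299 328 [22, 135, 255] P [0.4797 0.1005 0.1458] rack x,y -0.0129 0.0034
260 299 328 [15, 165, 206] P [0.4754 0.1009 0.1424] rack x,y -0.0172 0.0035
264 300 326 [14, 166, 175] P [0.4714 0.1016 0.1398] rack x,y -0.0212 0.0039
268 306 319 [15, 159, 184] P [0.4675 0.1023 0.1377] rack x,y -0.0252 0.0043
```

Request:
{"name": "carry_out", "arguments": {"steps": [{"linear": [-0.004, -0.0033, 0.02], "turn": 0}, {"linear": [-0.004, -0.0033, 0.045], "turn": 0}, {"linear": [-0.004, -0.0033, 0.07], "turn": 0}, {"linear": [-0.004, -0.0033, 0.095], "turn": 0}, {"linear": [-0.004, -0.0033, 0.115], "turn": 0}, {"linear": [-0.004, -0.0033, 0.13], "turn": 0}, {"linear": [-0.004, -0.0033, 0.14], "turn": 0}, {"linear": [-0.004, -0.0033, 0.143], "turn": 0}, {"linear": [-0.004, -0.0033, 0.143], "turn": 0}]}}

```text
clock: 3.28
eef_pos: [0.489, 0.0996, 0.1176]
tcp_rot: [-3.139, 0.124, -0.001]
wrist_force: [0.3, 0.3, 0.3]
grip_width: 0.0853
gripper_force: 0.0
```

Request:
{"name": "carry_out", "arguments": {"steps": [{"linear": [0, 0, 0], "turn": 0}, {"linear": [0, 0, 0], "turn": 0}, {"linear": [0, 0, 0], "turn": 0}, {"linear": [0, 0, 0], "turn": 0}], "jaw": 0.2, "newtons": 20}}

```text
clock: 3.78
eef_pos: [0.4887, 0.0996, 0.1174]
tcp_rot: [-3.139, 0.124, -0.0]
wrist_force: [0.9, 0.1, 0.7]
grip_width: 0.0341
gripper_force: 0.0
```

```bash
python3 - <<'E'
from h import *
togo([.4886,.0998,.117],-4.5); o=arm.get_obs(); print(o["wrist_force"],o["grip_width"],o["gripper_force"])
im,d=arm.get_image("wrist"); s,_=arm.get_image("side"); b=cv2.resize(s[225:325,250:370],(480,400),interpolation=cv2.INTER_CUBIC)
a=im[150:470,160:480]; a=cv2.resize(a,(320,320)); a=cv2.copyMakeBorder(a,0,80,0,0,0); cv2.imwrite("pics/w2.png",np.hstack([a,b]))
E
```

```text
tcp [0.4887 0.0996 0.1174] yaw -4.51 tilt -1.0 go tool mm [-0.1 -0.1  0.4] turn -0.01
[0.90602444 0.12157517 0.65301758] 0.03412427760994348 0.0
```

View pics/w2.png

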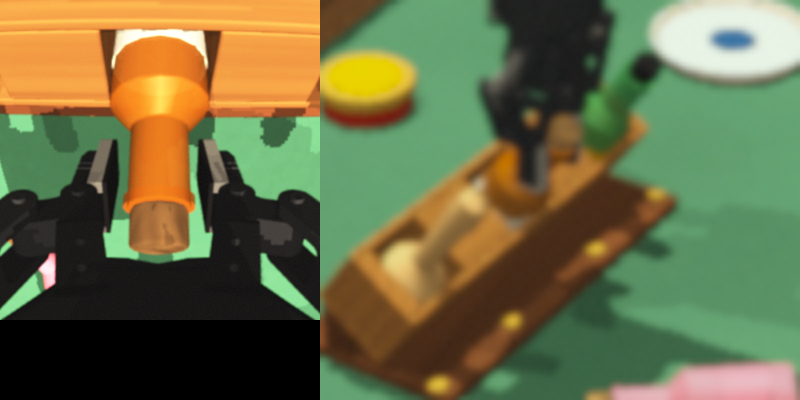

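The neck is centred between the pads: crop pad faces at columns 117 and 200, neck edges at 131 and 187, lip at row 200. I close gently, in two stages.

Request:
{"name": "carry_out", "arguments": {"steps": [{"linear": [0, 0, 0], "turn": 0}, {"linear": [0, 0, 0], "turn": 0}], "jaw": 0.4, "newtons": 20}}

```text
clock: 4.12
eef_pos: [0.4887, 0.0996, 0.1173]
tcp_rot: [-3.139, 0.124, 0.0]
wrist_force: [-1.2, 0.2, -0.3]
grip_width: 0.0257
gripper_force: 0.0
```

Request:
{"name": "carry_out", "arguments": {"steps": [{"linear": [0, 0, 0], "turn": 0}, {"linear": [0, 0, 0], "turn": 0}, {"linear": [0, 0, 0], "turn": 0}], "jaw": 0.47, "newtons": 20}}

```text
clock: 4.5
eef_pos: [0.4887, 0.0995, 0.1174]
tcp_rot: [3.139, -0.124, 0.0]
wrist_force: [-0.6, -0.7, 0.2]
grip_width: 0.0227
gripper_force: 14.9
```

Request:
{"name": "carry_out", "arguments": {"steps": [{"linear": [-0.002, 0, -0.003], "turn": 0}, {"linear": [-0.005, 0, -0.007], "turn": 0}, {"linear": [-0.008, 0, -0.012], "turn": 0}, {"linear": [-0.012, 0, -0.017], "turn": 0}, {"linear": [-0.015, 0, -0.022], "turn": 0}, {"linear": [-0.019, 0, -0.027], "turn": 0}, {"linear": [-0.022, 0, -0.031], "turn": 0}, {"linear": [-0.024, 0, -0.034], "turn": 0}, {"linear": [-0.024, 0, -0.034], "turn": 0}]}}

```text
clock: 5.62
eef_pos: [0.4647, 0.1015, 0.1516]
tcp_rot: [-3.139, 0.124, -0.0]
wrist_force: [0.0, -0.5, -1.5]
grip_width: 0.023
gripper_force: 14.8
```

```bash
python3 - <<'E'
from h import *
o=arm.get_obs(); print(o["wrist_force"],o["torque"],o["grip_width"],o["gripper_force"],o["eef_pos"])
im,d=arm.get_image("wrist"); s,_=arm.get_image("side"); b=cv2.resize(s[225:325,250:370],(480,400),interpolation=cv2.INTER_CUBIC)
a=im[150:470,160:480]; a=cv2.copyMakeBorder(a,0,80,0,0,0); cv2.imwrite("pics/w3.png",np.hstack([a,b]))
E
```

```text
[ 0.0496942  -0.52251914 -1.54224153] [ 0.02014838  0.00181814 -0.0137225 ] 0.022993752669708028 14.77090671658516 [0.46473991 0.10152746 0.15156564]
```

View pics/w3.png

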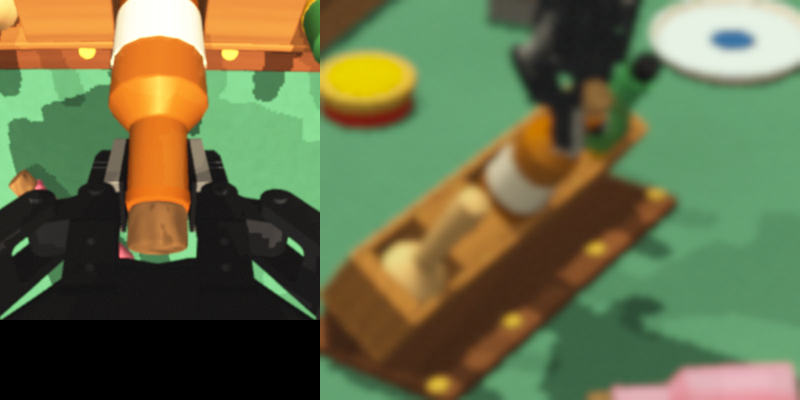

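The bottle is held and drawn up with its tilt unchanged. In the side crop the white label now shows, and the base is about 8 mm inside the mouth. Since the tool can only yaw, I'll swing the bottle upright about the pads by levering its lower side softly against the upper rim of the well.

Request:
{"name": "carry_out", "arguments": {"steps": [{"linear": [0.003, 0, -0.002], "turn": 0}, {"linear": [0.006, 0, -0.004], "turn": 0}, {"linear": [0.009, 0, -0.007], "turn": 0}, {"linear": [0.013, 0, -0.01], "turn": 0}, {"linear": [0.017, 0, -0.013], "turn": 0}, {"linear": [0.021, 0, -0.016], "turn": 0}, {"linear": [0.025, 0, -0.018], "turn": 0}, {"linear": [0.025, 0, -0.018], "turn": 0}]}}

```text
clock: 6.72
eef_pos: [0.4902, 0.0995, 0.1696]
tcp_rot: [-3.139, 0.124, -0.001]
wrist_force: [-1.8, 0.3, -1.7]
grip_width: 0.0227
gripper_force: 14.8
```

```bash
python3 - <<'E'
from h import *
o=arm.get_obs(); print(o["wrist_force"],o["torque"],o["grip_width"],o["gripper_force"],o["eef_pos"])
im,d=arm.get_image("wrist"); s,_=arm.get_image("side"); b=cv2.resize(s[225:325,250:370],(480,400),interpolation=cv2.INTER_CUBIC)
a=im[150:470,160:480]; a=cv2.copyMakeBorder(a,0,80,0,0,0); cv2.imwrite("pics/w4.png",np.hstack([a,b]))
E
```

```text
[-1.78119822  0.28076919 -1.6858217 ] [-0.00665538  0.20271869 -0.02956479] 0.022715450238146112 14.76609393954277 [0.49017469 0.09952393 0.16956102]
```

View pics/w4.png

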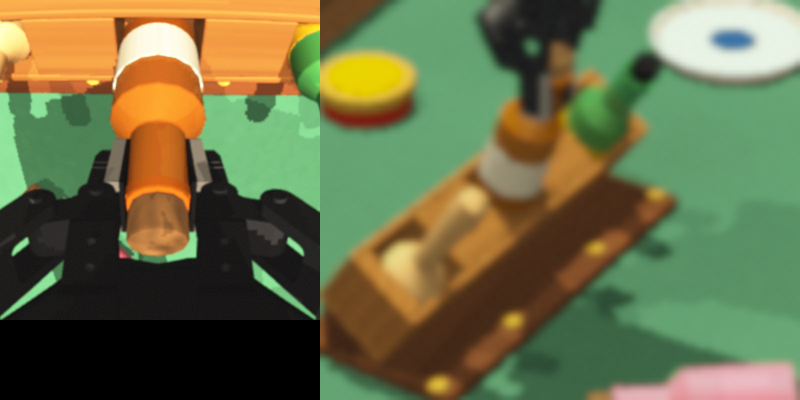

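It works: the bottle is turning upright in the pads (side crop, body at (520,150)) with only about 2 N from the rim. I continue the swing.

Request:
{"name": "carry_out", "arguments": {"steps": [{"linear": [0.004, 0, -0.003], "turn": 0}, {"linear": [0.008, 0, -0.005], "turn": 0}, {"linear": [0.012, 0, -0.007], "turn": 0}, {"linear": [0.016, 0, -0.009], "turn": 0}, {"linear": [0.02, 0, -0.011], "turn": 0}, {"linear": [0.024, 0, -0.012], "turn": 0}, {"linear": [0.028, 0, -0.013], "turn": 0}, {"linear": [0.032, 0, -0.013], "turn": 0}, {"linear": [0.032, 0, -0.013], "turn": 0}]}}

```text
clock: 7.95
eef_pos: [0.522, 0.097, 0.1823]
tcp_rot: [-3.139, 0.124, -0.001]
wrist_force: [-1.5, 0.2, -1.7]
grip_width: 0.0232
gripper_force: 14.5
```

```bash
python3 - <<'E'
from h import *
o=arm.get_obs(); print(o["wrist_force"],o["torque"],o["grip_width"],o["gripper_force"],o["eef_pos"])
im,d=arm.get_image("wrist"); s,_=arm.get_image("side"); b=cv2.resize(s[215:315,250:370],(480,400),interpolation=cv2.INTER_CUBIC)
cv2.imwrite("pics/s5f.png",s)
a=im[150:470,160:480]; a=cv2.copyMakeBorder(a,0,80,0,0,0); cv2.imwrite("pics/w5.png",np.hstack([a,b]))
# vertical direction in the side picture near the bottle
K,R,t=cam("side")
for z in(.06,.19):
    p=K@(R@np.array([*o["eef_pos"][:2],z])+t); print("vertical at",z,p[:2]/p[2], "crop",(p[:2]/p[2]-[250,215])*4+[320,0])
E
```

```text
[-1.52809298  0.1840366  -1.72466415] [ 0.048889    0.24309689 -0.02314029] 0.02323546844177677 14.541517943143845 [0.52196276 0.09697879 0.182328  ]
vertical at 0.06 [296.01023052 277.05374526] crop [504.04092206 248.21498105]
vertical at 0.19 [295.4295247  235.87535582] crop [501.7180988   83.50142327]
```

View pics/w5.png

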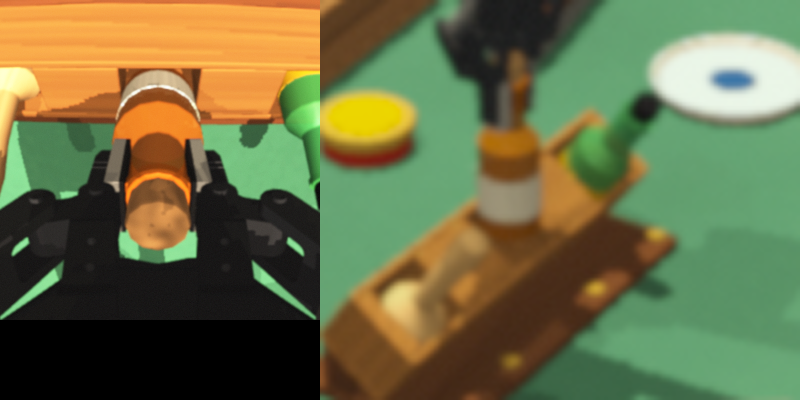

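Nearly upright now: side crop body centre (510,200), cork (518,65), with vertical at about 503. I measure the remaining tilt from the cork's end face and the body's midline.

```bash
cat > tilt.py <<'E'
from h import *
def tilt():
    c=cam("wrist"); K,R,t=c; im,d=arm.get_image("wrist"); h=cv2.cvtColor(im,cv2.COLOR_BGR2HSV)
    P=[]
    for v in range(330,398):
        for u in range(288,350):
            if d[v,u]>0:
                o,r=ray("wrist",(u,v),c); P.append((u,v,*(o+r*d[v,u]/(R[2]@r))))
    P=np.array(P); e=np.array(arm.get_obs()["eef_pos"]); X=P[:,2:]-e
    Q=np.c_[X@RX,X@RY,X[:,2]]; k=(Q[:,2]>.015)&(Q[:,2]<.045)&(abs(Q[:,1])<.012); Q=Q[k]
    for _ in range(8):
        a=np.c_[Q[:,0],Q[:,1],np.ones(len(Q))]; s=np.linalg.lstsq(a,Q[:,2],rcond=None)[0]; r=abs(Q[:,2]-a@s)
        Q=Q[r<max(.002,2*np.median(r))]
    n=np.array([-s[0],-s[1],1]); n/=np.linalg.norm(n)
    print("cork face n",len(Q),"centre rel tcp (rack xyz)",Q.mean(0).round(4),"normal",n.round(3),"lean x,y deg",np.degrees(n[:2]).round(1))
    S,ds=arm.get_image("side"); hs=cv2.cvtColor(S,cv2.COLOR_BGR2HSV); Pc=cloud("side",ds)
    B=(np.abs((Pc-e)@RX)<.045)&(np.abs((Pc-e)@RY)<.035)&(Pc[...,2]>e[2]-.110)&(Pc[...,2]<e[2]-.03)
    K,Rs,ts=cam("side"); up=Rs@[0,0,1]; L=[]
    for v in range(480):
        u=np.nonzero(B[v])[0]
        if len(u)>=10: L.append((v,u.min(),u.max(),(u.min()+u.max())/2, np.median(Pc[v,u,2])))
    L=np.array(L); print(L[:, :].round(3).tolist())
    return S
E
python3 - <<'E'
from tilt import *
tilt()
E
```

```text
cork face n 2311 centre rel tcp (rack xyz) [-0.0007  0.0006  0.0275] normal [0.067 0.001 0.998] lean x,y deg [3.8 0. ]
[[252.0, 289.0, 304.0, 296.5, 0.151], [253.0, 289.0, 304.0, 296.5, 0.148], [254.0, 289.0, 304.0, 296.5, 0.145], [255.0, 289.0, 304.0, 296.5, 0.142], [256.0, 289.0, 304.0, 296.5, 0.137], [257.0, 289.0, 304.0, 296.5, 0.135], [258.0, 289.0, 304.0, 296.5, 0.132], [259.0, 289.0, 304.0, 296.5, 0.129], [260.0, 289.0, 304.0, 296.5, 0.127], [261.0, 289.0, 304.0, 296.5, 0.124], [262.0, 289.0, 304.0, 296.5, 0.12], [263.0, 289.0, 304.0, 296.5, 0.117], [264.0, 288.0, 304.0, 296.0, 0.114], [265.0, 287.0, 304.0, 295.5, 0.11], [266.0, 286.0, 304.0, 295.0, 0.107], [267.0, 284.0, 306.0, 295.0, 0.102], [268.0, 283.0, 306.0, 294.5, 0.098], [269.0, 282.0, 305.0, 293.5, 0.095], [270.0, 282.0, 304.0, 293.0, 0.094], [271.0, 281.0, 305.0, 293.0, 0.09], [272.0, 284.0, 304.0, 294.0, 0.089], [273.0, 284.0, 303.0, 293.5, 0.086], [274.0, 292.0, 301.0, 296.5, 0.082]]
```

The bottle is upright within about 4° (cork-face lean 3.8°, body midline vertical). I lift it clear and carry it to the tray.

Request:
{"name": "carry_out", "arguments": {"steps": [{"linear": [-0.002, 0, -0.002], "turn": 0}, {"linear": [-0.004, 0, -0.008], "turn": 0}, {"linear": [-0.004, 0, -0.018], "turn": 0}, {"linear": [-0.004, 0, -0.03], "turn": 0}, {"linear": [-0.004, 0, -0.044], "turn": 0}, {"linear": [-0.004, 0, -0.058], "turn": 0}, {"linear": [-0.004, 0, -0.07], "turn": 0}, {"linear": [-0.004, 0, -0.077], "turn": 0}, {"linear": [-0.004, 0, -0.08], "turn": 0}, {"linear": [-0.004, 0, -0.08], "turn": 0}]}}

```text
clock: 9.4
eef_pos: [0.5175, 0.0973, 0.2621]
tcp_rot: [3.139, -0.124, -0.0]
wrist_force: [0.0, -0.2, -1.6]
grip_width: 0.0228
gripper_force: 14.5
```

Request:
{"name": "carry_out", "arguments": {"steps": [{"linear": [0, 0.004, 0], "turn": 0}, {"linear": [0.001, 0.014, 0], "turn": 0}, {"linear": [0.003, 0.03, 0], "turn": 0}, {"linear": [0.005, 0.05, 0], "turn": 0}, {"linear": [0.007, 0.075, 0], "turn": 0}, {"linear": [0.009, 0.1, 0], "turn": 0}, {"linear": [0.012, 0.125, 0], "turn": 0}, {"linear": [0.014, 0.15, 0], "turn": 0}, {"linear": [0.017, 0.175, 0], "turn": 0}, {"linear": [0.019, 0.2, 0], "turn": 0}, {"linear": [0.022, 0.225, 0], "turn": 0}, {"linear": [0.024, 0.25, 0], "turn": 0}, {"linear": [0.027, 0.275, 0], "turn": 0}, {"linear": [0.029, 0.3, 0], "turn": 0}, {"linear": [0.032, 0.325, 0], "turn": 0}, {"linear": [0.034, 0.345, 0], "turn": 0}, {"linear": [0.035, 0.36, 0], "turn": 0}, {"linear": [0.036, 0.373, 0], "turn": 0}, {"linear": [0.036, 0.381, 0], "turn": 0}, {"linear": [0.036, 0.381, 0], "turn": 0}]}}

```text
clock: 11.9
eef_pos: [0.5234, -0.2855, 0.2622]
tcp_rot: [-3.139, 0.124, 0.0]
wrist_force: [0.3, 0.5, -2.3]
grip_width: 0.0229
gripper_force: 14.6
```

Request:
{"name": "carry_out", "arguments": {"steps": [{"linear": [0, 0, 0.005], "turn": 0}, {"linear": [0, 0, 0.015], "turn": 0}, {"linear": [0, 0, 0.028], "turn": 0}, {"linear": [0, 0, 0.04], "turn": 0}, {"linear": [0, 0, 0.047], "turn": 0}, {"linear": [0, 0, 0.05], "turn": 0}, {"linear": [0, 0, 0.05], "turn": 0}, {"linear": [0, 0, 0.05], "turn": 0}]}}

```text
clock: 12.9
eef_pos: [0.5238, -0.2856, 0.2129]
tcp_rot: [3.139, -0.124, 0.001]
wrist_force: [0.4, 0.3, -1.1]
grip_width: 0.0231
gripper_force: 14.6
```

```bash
python3 - <<'E'
from tilt import *
togo([.5238,-.2848,.21],-4.5); o=arm.get_obs(); print(o["wrist_force"],o["grip_width"],o["gripper_force"])
S=tilt(); T,_=arm.get_image("top"); K,R,t=cam("side")
for z in(.1,.24):
    p=K@(R@np.array([.5238,-.2848,z])+t); print("vertical",z,p[:2]/p[2])
b=cv2.resize(S[150:275,250:400],(480,400),interpolation=cv2.INTER_CUBIC); a=T[130:330,350:510]; a=cv2.resize(a,(320,400)); cv2.imwrite("pics/f1.png",np.hstack([a,b]))
E
```

```text
tcp [ 0.5238 -0.2856  0.2129] yaw -4.51 tilt -1.0 go tool mm [-0.  -0.8  2.9] turn -0.01
[ 0.35806006  0.32127848 -1.0568356 ] 0.023073761290266583 14.573754519224167
cork face n 2326 centre rel tcp (rack xyz) [-0.0008  0.0006  0.0275] normal [ 0.068 -0.003  0.998] lean x,y deg [ 3.9 -0.2]
[[189.0, 349.0, 361.0, 355.0, 0.179], [190.0, 349.0, 361.0, 355.0, 0.176], [191.0, 348.0, 361.0, 354.5, 0.172], [192.0, 348.0, 361.0, 354.5, 0.169], [193.0, 348.0, 361.0, 354.5, 0.167], [194.0, 348.0, 361.0, 354.5, 0.162], [195.0, 348.0, 361.0, 354.5, 0.158], [196.0, 348.0, 361.0, 354.5, 0.155], [197.0, 348.0, 361.0, 354.5, 0.153], [198.0, 348.0, 361.0, 354.5, 0.149], [199.0, 348.0, 361.0, 354.5, 0.143], [200.0, 348.0, 361.0, 354.5, 0.142], [201.0, 348.0, 361.0, 354.5, 0.137], [202.0, 348.0, 361.0, 354.5, 0.132], [203.0, 348.0, 361.0, 354.5, 0.13], [204.0, 348.0, 361.0, 354.5, 0.128], [205.0, 348.0, 361.0, 354.5, 0.123], [206.0, 348.0, 361.0, 354.5, 0.121], [207.0, 349.0, 360.0, 354.5, 0.116]]
vertical 0.1 [353.39264298 209.18872002]
vertical 0.24 [354.96397362 168.76451683]
```

View pics/f1.png

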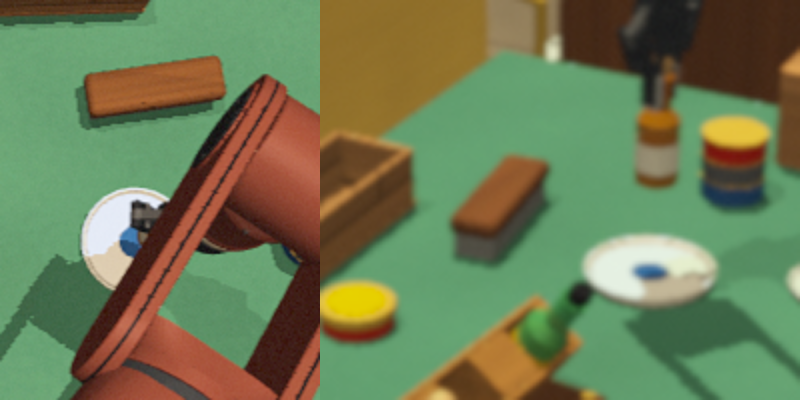

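The bottle hangs upright over the large tray: side crop body (657,145), tray spot (650,271). Its lean is about 4° at most and its base about 0.11 m above the bench. I hand in.

```bash
python3 -c "
from bench import arm
print(arm.hand_in())"
```

```text
the job is handed in; nothing more can be done
None
```

I handed the job in with the brown bottle held at about 15 N a pad, upright to within about 4°, over the middle of the larger drip tray with its base about 11 cm above the bench; the judge's verdict wasn't shown.

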